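# Push the round tray between the two pots to its stop

### The arm

A 6-joint arm with a two-finger parallel gripper is mounted at the origin on the work surface. World frame = base frame: x ahead of the robot, y to its left, z up, the work surface at z = 0. Lengths are in mm, angles in rad, forces in N, time in s.
With the tool pointing down it reaches from about 350 to 875 mm from the base axis. Payload 4.2 kg.
Tool frame: the origin (TCP) lies between the finger pads; the fingertips stand 17 mm ahead of it and the grasp point (between the pads) lies 2 mm behind it (nose_length is the distance from the TCP to the fingertips, in mm); z points along the fingers, y is the direction in which the jaws open and shut (so a half turn about z gives the same grasp; the last joint's range is limited). The gripper opens to 85 mm and grips with 20 to 120 N. Pads are 22 mm wide; open, the fingers measure 114 mm over their backs; the gripper's body (76 mm by 85 mm) begins 54 mm behind the grasp point. The pads swing forward as they close: fully open they stand 13 mm farther back than shut.
Start: joints at [1.463, 0.385, 0.008, 0, -1.194, -0.259], TCP at [224.111, 583.415, 248.312] pointing down, gripper open.
Joint ranges: [-3.14, 3.14], [-1.21, 2.06], [-1.07, 1.41], [-3.16, 2.05], [-2.99, -0.16], [-3.1, 3.1]. Speed limits (rad/s): [2.79, 2.79, 3.14, 3.14, 3.14, 3.14].

### API

Orientations are given as a unit quaternion [x, y, z, w].
In Python, from bench import * gives the robot as it stands.
- The arm moves only by the tool jog_arm, never from a script. Its argument "increments" is a list of rows, each a list of 4 numbers: the shift along the tool's x, y, z in m, then the turn about the tool's z in degrees. A call has 1 to 10 rows; each row is the pose to reach, as a shift and turn from the pose measured when the call began, along the tool's axes at that moment; what a row does not reach only later rows make up. A row lasts 1/8 s, in which the tool goes at most 62.5 mm and 10.7 degrees, less where a joint would pass 70% of its speed; a pose out of reach is approached as far as the arm can. A call with a gripper value outside its range is refused whole. "hand" is the gripper's target within -1 to 1 (fully open at 1, half-way at 0, shut at -1), set as the call begins (left out, the last holds). The fingers move at their own pace and stop on an object; the grip force is fixed at half the most. Time passes only in rows, so rows that repeat a pose let the fingers close. It gives the time, the measured TCP pose, the force and the opening at its end, in the units of the state.
- read_state(): the state, without advancing time (a new reading comes with each control period).
- get_image(name): name is "side" or "top" or "wrist"; returns the picture (384x512x3 uint8, red, green, blue); there is no depth.
- calibration(name): a dict with "fx", "fy", "cx", "cy" (pixels), "position" and "rotation" of the camera in the world; the wrist camera has in their place "hand_eye" (4x4, takes a point from camera to tool coordinates, whose origin is the TCP and whose axes are the flange's). Camera axes: x right, y up, looking along -z (the intrinsics and any distortion apply to the point x, -y, -z); pixel columns grow to the right and rows downward; lengths in mm; the calibration is good to about 2 mm. A picture is of the moment at which its call begins: read the wrist's pose just before it. calibration takes no time and is no camera call.
- job_done(): hands the job in, once; it reports no verdict.
The state is a dict: "clock": time; "joints": joint angles; "joint_vel": joint speeds; "joint_efforts": joint torques, N m; "position": TCP position; "ee_rot": TCP orientation; "contact_force": force on the tool from outside, world axes, zero at the start; "wrist_torque": the same for the moment, N m; "gripper_width": finger opening in mm.
Only numpy, scipy, OpenCV 4.12 (cv2) and the standard library are available. Lean on these libraries where they do the work, as an engineer would, in place of code of your own. Each camera call takes 0.05 s, during which the arm holds its last target.

### The job

Clear the slab for rolling: with the fingertips, push the round white tray through the narrow gap between the two squat steel pots until it rests against the wooden stop strip behind them, straight behind the gap, and leave it there. Only slide the tray flat on the marble: do not lift or tip it, and leave the other kitchen things where they are.

Things in the scene. Friction and masses are not known exactly. Their poses are not given: they have to be found in the camera images.
- tray: Small round white melamine tray: a disc 110 mm in diameter, 14 mm high with a 2.5 mm bead round its top edge (16.5 mm in all), upright straight side, about 0.18 kg, loose, sliding on a marble slab whose top is at z = 0.02 m. Too wide to be grasped. Origin at the centre of its underside; z up.
- dock: Two squat round lidded steel pots, 80 mm in diameter, 51 mm high (knob to 58 mm), fixed to the slab. Origin on the slab top (z = 0.02 m) midway between them; x runs from pot to pot, y is the direction to push the tray. Pot centres at x = -99 and +99 mm, y = 0: the gap is 118 mm wide, 4 mm to spare on each side of the tray.
- stop (a point): Middle of the near face of the beech stop strip behind the pots, half-way up, at x = 0, y = 165 mm, z = 11 mm in the pots' frame, whose axes it shares. The strip is fixed, 160 mm long along x, 20 mm thick, 22 mm high. The tray at rest against it has its centre 55 mm before this point.
- pin_mid (a point): Centre of a loose beech rolling pin, barrel 48 mm in diameter and 240 mm long, 420 mm with handles, lying roughly along world y on the far side of the slab. Bystander.
- spatula: Orange silicone spatula lying flat, roughly along world x, on the robot's right. Origin on its underside near the middle; its x runs from handle to blade. Bystander.
- teaspoon: Steel teaspoon, 140 mm long, lying flat, roughly along world y. Origin on its underside near the middle; its x runs from handle to bowl. Bystander.
- shaker: Steel sugar shaker, 54 mm in diameter and 110 mm high, standing beyond the stop strip. Origin at the centre of its underside. Bystander.
- ramekin: White ramekin, 84 mm across, 45 mm high. Origin at the centre of its underside. Bystander.
- cutter: Round steel pastry cutter, a ring 64 mm across and 35 mm high. Origin at the centre of its underside. Bystander.

How it is judged:
By the outcome, as a careful person would: the job done as asked, in the order asked, and still so for the second after the job is handed in, with the robot touching nothing.
It also fails if it takes over 51 s, if anything falls off the work surface, if the arm or the gripper's body presses on something with over 40 N, if the wrist force passes 120 N, or if a joint passes its speed limit or range.

## Working session

There is one attempt and no reset: what is moved stays moved. The work goes in short steps, Python scripts to look and compute and a tool call to move; the robot and the scene stay as the last step left them, time stands still between calls to the robot, and variables do not carry over. Pictures are saved under pics/ and viewed, and the job is handed in when it is done.

Besides the shell and the picture viewer there is one more tool, called after "Request:" as name(argument=value, ...) on one line, values as JSON. jog_arm: Moves the arm, as the interface text tells. Its arguments: {"type":"object","properties":{"increments":{"type":"array"},"hand":{"type":"number"}},"required":["increments"]}

```bash
mkdir -p pics; ls
python3 - <<'E'
from bench import *
import cv2
s=read_state();print(s)
for n in ["side","top","wrist"]:
    im=get_image(n);cv2.imwrite(f"pics/{n}0.png",im[:,:,::-1]);print(n,calibration(n))
E
```

```text
pics
{'clock': 0.0, 'joints': array([ 1.46260224e+00,  3.85581481e-01,  6.60670776e-03, -4.67366308e-04,
       -1.19399732e+00, -2.58607621e-01]), 'joint_vel': array([ 5.96522629e-04,  1.40341877e-03, -1.10728062e-03,  3.28155602e-05,
       -3.63778578e-04,  4.97857977e-04]), 'joint_efforts': array([ 5.28985347e-04, -3.92287982e+01,  1.88401026e+01,  4.18612048e+00,
       -4.64520621e-03, -9.07719766e-07]), 'position': array([223.93268261, 582.91786517, 247.20370881]), 'ee_rot': array([ 9.83212818e-01, -1.82459099e-01, -1.34843106e-04,  1.10112498e-03]), 'contact_force': array([ 0.0548948 , -0.33101345,  0.22186403]), 'wrist_torque': array([-0.02380487, -0.01775615,  0.01706965]), 'gripper_width': 85.44677761997632}
side {'fx': 431.7816976832226, 'fy': 431.7816976832226, 'cx': 248.82897293518377, 'cy': 184.45157914105027, 'position': array([  91.12093414, -919.78243888,  925.58527652]), 'rotation': array([ 0.41826684, -0.09834832, -0.20203227,  0.88009285])}
top {'fx': 442.58802952463867, 'fy': 442.58802952463867, 'cx': 258.39099785721606, 'cy': 191.99342359604748, 'position': array([ 308.20472941,   39.22231893, 1307.87300839]), 'rotation': array([ 0.05952176, -0.0748024 , -0.69426251,  0.71334517])}
wrist {'fx': 333.87417459956686, 'fy': 333.87417459956686, 'cx': 254.79599084813833, 'cy': 192.692116522916, 'hand_eye': array([[-2.25665504e-04,  9.53761756e-01,  3.00563574e-01,
         7.66766615e+01],
       [ 9.99999961e-01,  1.65001838e-04,  2.27216663e-04,
        -9.30081745e-01],
       [ 1.67117021e-04,  3.00563613e-01, -9.53761756e-01,
        -1.26023200e+02],
       [ 0.00000000e+00,  0.00000000e+00,  0.00000000e+00,
         1.00000000e+00]])}
```

View pics/side0.png

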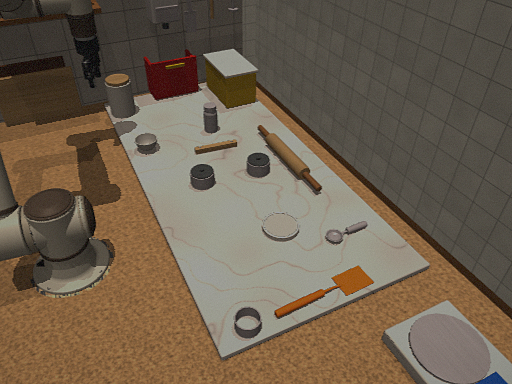

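View pics/top0.png

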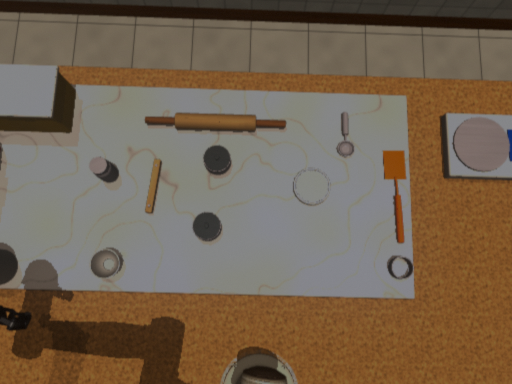

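View pics/wrist0.png

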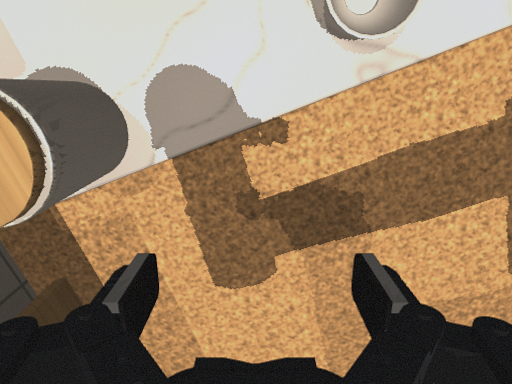

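The side and top views show the tray at top px (311,186), the pots at (217,159) and (207,226), and the strip at (153,186). The spoon is at (345,140) and the spatula at about (395,195). Next I'll magnify for measurement.

```bash
cat > h.py <<'E'
import numpy as np, cv2
from scipy.spatial.transform import Rotation as R
from bench import *
def cam(name,st=None):
    c=calibration(name)
    K=(c['fx'],c['fy'],c['cx'],c['cy'])
    if 'hand_eye' in c:
        T=np.eye(4);T[:3,:3]=R.from_quat(st['ee_rot']).as_matrix();T[:3,3]=st['position']
        M=T@c['hand_eye'];return K,M[:3,:3],M[:3,3]
    return K,R.from_quat(c['rotation']).as_matrix(),np.array(c['position'])
def back(C,uv,z):
    K,Rm,p=C;uv=np.atleast_2d(uv).astype(float)
    d=np.c_[(uv[:,0]-K[2])/K[0],-(uv[:,1]-K[3])/K[1],-np.ones(len(uv))]@Rm.T
    return p+d*((z-p[2])/d[:,2])[:,None]
def proj(C,X):
    K,Rm,p=C;q=(np.atleast_2d(X)-p)@Rm
    return np.c_[K[2]+K[0]*q[:,0]/-q[:,2],K[3]-K[1]*q[:,1]/-q[:,2]]
def circ(c,r,z,n=72):
    t=np.linspace(0,2*np.pi,n);return np.c_[c[0]+r*np.cos(t),c[1]+r*np.sin(t),0*t+z]
E
python3 - <<'E'
from h import *
im=cv2.imread('pics/top0.png')
c=cv2.resize(im[120:260,130:290],None,fx=5,fy=4,interpolation=cv2.INTER_CUBIC)
c=cv2.resize(im[130:250,140:290],None,fx=5,fy=5,interpolation=cv2.INTER_CUBIC);cv2.imwrite('pics/c1.png',c)
c=cv2.resize(im[130:250,280:420],None,fx=5,fy=5,interpolation=cv2.INTER_CUBIC);cv2.imwrite('pics/c2.png',c)
C=cam('top')
print(back(C,[[311,186]],36.5),back(C,[[217,159],[207,226]],71),back(C,[[153,186]],42))
print(back(C,[[345,115],[345,150],[395,152],[400,242],[400,267]],22))
E
```

```text
[[ 575.95423692 -139.63883743   36.5       ]] [[640.05397052 137.00130963  71.        ]
 [445.71259325 156.68885331  71.        ]] [[561.08692004 321.24874483  42.        ]]
[[ 805.27549211 -246.07891164   22.        ]
 [ 693.46628338 -244.70349421   22.        ]
 [ 692.02375265 -397.0994081    22.        ]
 [ 419.82034622 -402.57188988   22.        ]
 [ 347.76676479 -399.9764558    22.        ]]
```

View pics/c1.png

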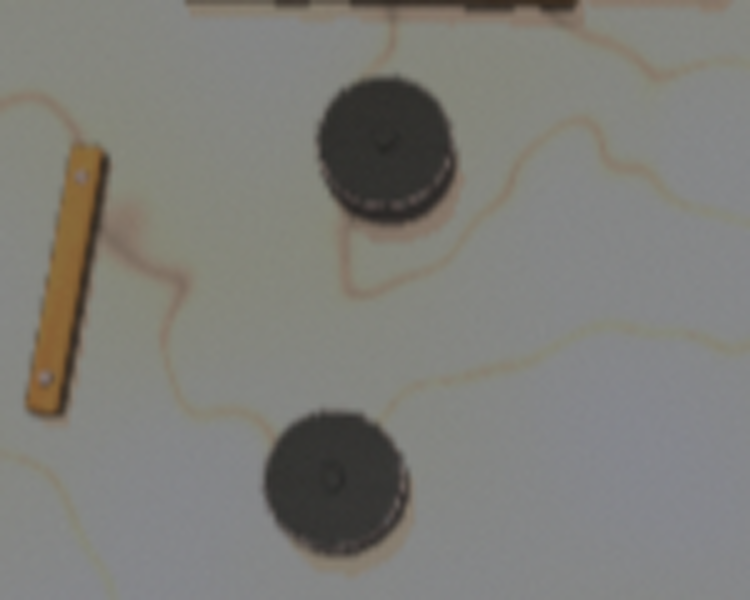

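View pics/c2.png

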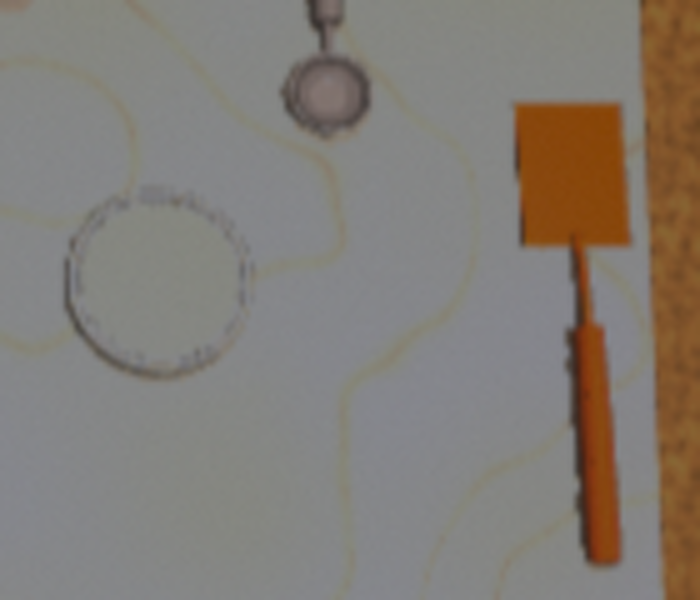

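Both pots, the strip and the tray ring are clear. The dock midpoint is roughly (543,147), pushing along about +84°. I'll bring the wrist camera over the gap, yawed -96°, to measure it better.

Request:
jog_arm(increments=[[0.025, 0.016, -0.005, 5], [0.075, 0.048, -0.015, 15], [0.125, 0.08, -0.025, 25], [0.18, 0.115, -0.035, 35], [0.235, 0.15, -0.045, 45], [0.29, 0.185, -0.053, 55], [0.34, 0.22, -0.053, 65], [0.39, 0.25, -0.053, 75], [0.43, 0.28, -0.053, 75], [0.45, 0.291, -0.053, 75]], hand=0.2)

```text
clock: 1.4
position: [540.5, 147.5, 300.6]
ee_rot: [-0.668, 0.744, -0.0, -0.001]
contact_force: [-1.6, -0.4, 0.4]
gripper_width: 51.2
```

Request:
jog_arm(increments=[[0, 0, 0, 0]])

```text
clock: 1.52
position: [541.0, 146.1, 299.9]
ee_rot: [-0.667, 0.745, -0.0, -0.002]
contact_force: [0.2, 0.9, -1.2]
gripper_width: 51.2
```

Run:
```python
from h import *
import pickle
s=read_state();im=get_image('wrist');t=get_image('top');pickle.dump((s,im,t),open('w1.pkl','wb'))
cv2.imwrite('pics/w1.png',im[:,:,::-1]);print(s)
```

```text
{'clock': 1.525, 'joints': array([ 5.53335218e-01,  2.43441467e-01, -6.57775135e-02,  8.77875789e-04,
       -1.26494786e+00, -6.65052381e-01]), 'joint_vel': array([-0.000661  , -0.00561564, -0.01152526, -0.00649247, -0.00175754,
        0.00176771]), 'joint_efforts': array([-6.54065609e-01, -3.22598147e+01,  1.95147943e+01,  4.40307677e+00,
        1.25115774e-03,  5.53220836e-02]), 'position': array([541.01832005, 146.08440048, 299.91882054]), 'ee_rot': array([-6.66624514e-01,  7.45391670e-01, -1.16451148e-04, -1.73249653e-03]), 'contact_force': array([ 0.16315075,  0.88207172, -1.19501478]), 'wrist_torque': array([ 0.03965034,  0.05197765, -0.0230993 ]), 'gripper_width': 51.24293614322092}
```

View pics/w1.png

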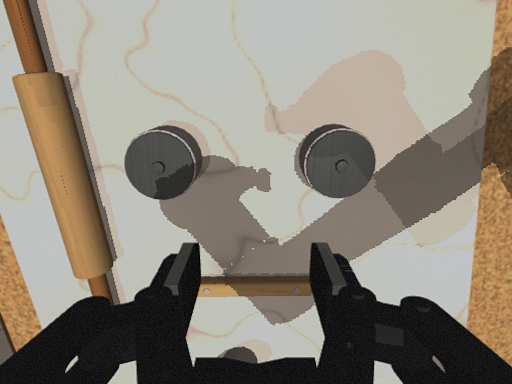

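Wrist view: pot knobs at about (158,167) and (341,165), strip at row about 285, rolling pin on the left. Now I'll fit the lids and strip.

Run:
```python
from h import *
import pickle
s,im,t=pickle.load(open('w1.pkl','rb'))
C=cam('wrist',s)
print('knobs',back(C,[[158,167],[341,165]],78)[:,:2])
print('strip top near/far edge',back(C,[[205,276],[305,276],[205,294]],42)[:,:2])
g=cv2.GaussianBlur(cv2.cvtColor(im,cv2.COLOR_RGB2GRAY),(0,0),1).astype(np.float32)
from scipy.optimize import minimize
from scipy.ndimage import map_coordinates
def samp(uv):return map_coordinates(g,[uv[:,1],uv[:,0]],order=1,mode='nearest')
out=im[:,:,::-1].copy()
for k in back(C,[[158,167],[341,165]],78)[:,:2]:
    # base+top silhouette: inside vs outside contrast of base circle & lid
    for z,nm in((71,'lid'),(20,'base')):
        best=None
        f=lambda p:-np.median(samp(proj(C,circ(p,42.5,z)))-samp(proj(C,circ(p,38,z)))) if z==71 else 0
        f2=lambda p:-np.mean(np.clip(samp(proj(C,circ(p,42.,z)))-samp(proj(C,circ(p,38.,z))),0,60))
        gx=[(f2(k+[a,b]),a,b) for a in np.arange(-8,8.1,.5) for b in np.arange(-8,8.1,.5)]
        m=min(gx);print(nm,k+[m[1],m[2]],m[0])
        if z==71:
            cv2.polylines(out,[np.round(proj(C,circ(k+[m[1],m[2]],40,71))*8).astype(int)],True,(0,0,255),1,cv2.LINE_AA,3)
            cv2.polylines(out,[np.round(proj(C,circ(k+[m[1],m[2]],40,20))*8).astype(int)],True,(0,255,0),1,cv2.LINE_AA,3)
cv2.imwrite('pics/o1.png',cv2.resize(out[100:310,110:400],None,fx=2.7,fy=2.7,interpolation=cv2.INTER_CUBIC))
```

```text
knobs [[643.70391859 139.00863046]
 [449.63674706 158.6658201 ]]
strip top near/far edge [[622.91454906 296.34465529]
 [493.00930486 311.06755962]
 [627.15195866 323.26623671]]
lid [641.70391859 137.00863046] -39.918804
base [645.20391859 140.00863046] -28.348259
lid [454.13674706 155.6658201 ] -40.98141
base [454.13674706 163.6658201 ] -30.263145
```

View pics/o1.png

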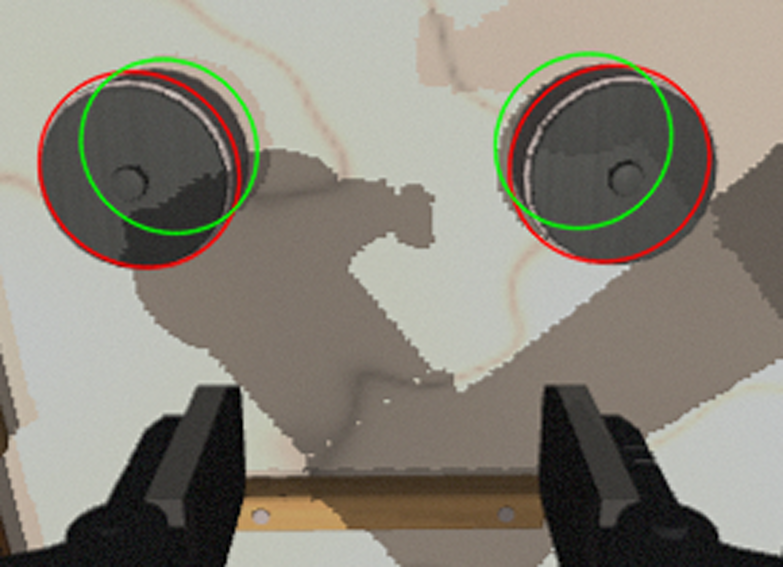

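Request:
jog_arm(increments=[[0.03, -0.006, 0.005, -3], [0.075, -0.018, 0.015, -7], [0.125, -0.03, 0.025, -12], [0.175, -0.043, 0.035, -16], [0.22, -0.054, 0.044, -19], [0.25, -0.062, 0.05, -19], [0.25, -0.062, 0.05, -19], [0.25, -0.062, 0.05, -19]])

```text
clock: 2.62
position: [574.5, -106.8, 250.8]
ee_rot: [0.782, -0.624, -0.0, 0.001]
contact_force: [-0.1, 0.5, 0.8]
gripper_width: 51.0
```

Run:
```python
from h import *
import pickle
s=read_state();im=get_image('wrist');pickle.dump((s,im),open('w2.pkl','wb'))
cv2.imwrite('pics/w2.png',im[:,:,::-1]);print(s['clock'],s['position'],s['ee_rot'])
s,im,t=pickle.load(open('w1.pkl','rb'))
C=cam('wrist',s)
l=back(C,[[159.7,164.0],[339.7,162.6]],71)[:,:2];print(l,l.mean(0),np.linalg.norm(l[0]-l[1]))
print(back(C,[[205,276.5],[305,276.5]],20),back(C,[[205,283],[305,283]],42))
```

```text
2.625 [ 574.52893621 -106.76622659  250.81398295] [ 7.81696008e-01 -6.23657934e-01 -1.64445839e-04  1.45095768e-03]
[[643.75393949 137.18785609]
 [449.5852872  157.48673163]] [546.66961334 147.33729386] 195.22681650218794
[[628.50063036 309.89797822  20.        ]
 [491.09243104 325.46939963  20.        ]] [[624.85171266 306.56453905  42.        ]
 [494.0239618  321.39662523  42.        ]]
```

View pics/w2.png

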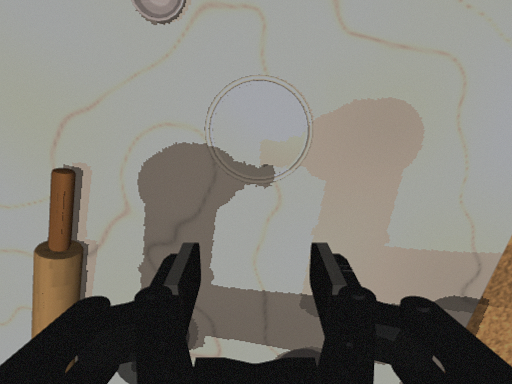

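The wrist view shows the tray ring spanning columns 205–312 and rows 75–184, centre about (258.5,129.5).

Run:
```python
from h import *
import pickle
s,im=pickle.load(open('w2.pkl','rb'))
C=cam('wrist',s)
p=back(C,[[258.5,129.5]],36.5)[0];print(p, back(C,[[205,129.5],[312,129.5]],36.5))
out=im[:,:,::-1].copy()
cv2.polylines(out,[np.round(proj(C,circ(p,55,36.5))*8).astype(int)],True,(0,0,255),1,cv2.LINE_AA,3)
cv2.imwrite('pics/o2.png',cv2.resize(out[60:200,190:330],None,fx=4,fy=4))
Rm=R.from_quat(s['ee_rot']).as_matrix()
O=np.array([546.7,148]);yd=np.array([.1015,.9948]);xd=np.array([.9948,-.1015])
print('dock coords',(p[:2]-O)@xd,(p[:2]-O)@yd)
tgt=O-100*yd; d=tgt-p[:2];L=np.linalg.norm(d);u=d/L;print('push',L,u,np.degrees(np.arctan2(u[1],u[0])),'toolx yaw',np.degrees(np.arctan2(Rm[1,0],Rm[0,0])))
st=p[:2]-u*85;sh=np.r_[st,0]-np.r_[s['position'][:2],0];print('start TCP',st,'tool shift',Rm.T@sh)
```

```text
[ 578.73213517 -142.55800335   36.5       ] [[ 631.34525129 -130.60041913   36.5       ]
 [ 526.08167701 -154.52407444   36.5       ]]
dock coords 61.35720541146788 -285.79584000803015
push 195.6786546623618 [-0.2155684   0.97648874] 102.44887641277474 toolx yaw -77.16748955802103
start TCP [ 597.05544947 -225.55954642] tool shift [120.82930994   4.41985015   0.19854627]
```

View pics/o2.png

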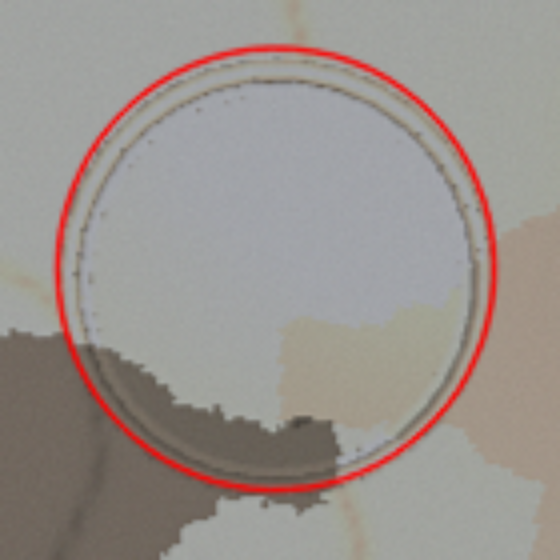

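Request:
jog_arm(increments=[[0.03, 0.001, 0, 0], [0.08, 0.003, 0.02, 0], [0.121, 0.004, 0.05, 0], [0.121, 0.004, 0.1, 0], [0.121, 0.004, 0.15, 0], [0.121, 0.004, 0.18, 0], [0.121, 0.004, 0.19, 0], [0.121, 0.004, 0.19, 0]])

```text
clock: 3.68
position: [598.0, -225.0, 61.7]
ee_rot: [0.782, -0.623, 0.0, 0.001]
contact_force: [0.3, 1.4, -0.6]
gripper_width: 51.5
```

Run:
```python
from h import *
s=read_state();print(s['position'],s['contact_force'])
a=get_image('wrist');b=get_image('side');t=get_image('top')
cv2.imwrite('pics/w3.png',a[:,:,::-1]);cv2.imwrite('pics/s3.png',cv2.resize(b[150:310,150:400],None,fx=3,fy=3)[:,:,::-1]);cv2.imwrite('pics/t3.png',t[:,:,::-1])
```

```text
[ 597.97083201 -225.01041976   61.6668879 ] [ 0.29283921  1.36233041 -0.57424631]
```

View pics/w3.png

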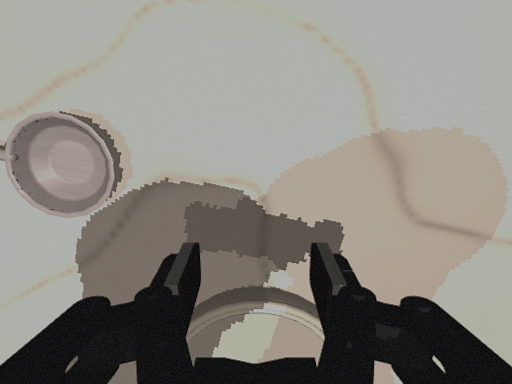

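View pics/s3.png

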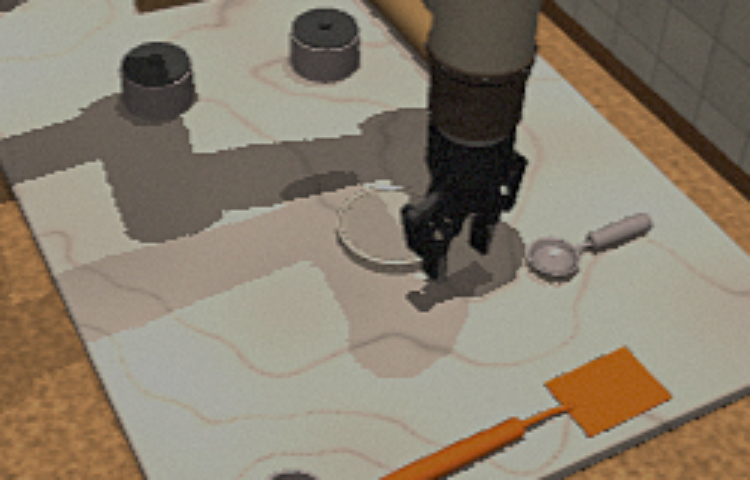

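View pics/t3.png

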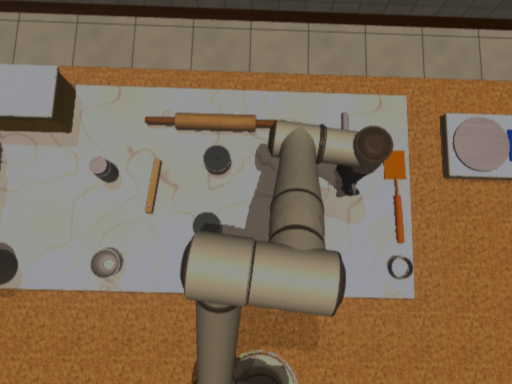

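The tips are about 15 mm behind the tray and clear of the spoon. Descending to TCP z≈41.

Request:
jog_arm(increments=[[0, 0, 0.008, 0], [0, 0, 0.015, 0], [0, 0, 0.021, 0], [0, 0, 0.021, 0]])

```text
clock: 4.32
position: [598.1, -225.7, 41.3]
ee_rot: [0.782, -0.623, 0.001, 0.001]
contact_force: [0.9, -0.3, 0.2]
gripper_width: 51.4
```

Run:
```python
from h import *
s=read_state();print(s['position'],s['contact_force'])
b=get_image('side');a=get_image('wrist')
cv2.imwrite('pics/s4.png',cv2.resize(b[170:270,220:350],None,fx=6,fy=6)[:,:,::-1]);cv2.imwrite('pics/w4.png',a[:,:,::-1])
```

```text
[ 598.13202594 -225.70771812   41.31678691] [ 0.93024271 -0.3246989   0.19752074]
```

View pics/s4.png

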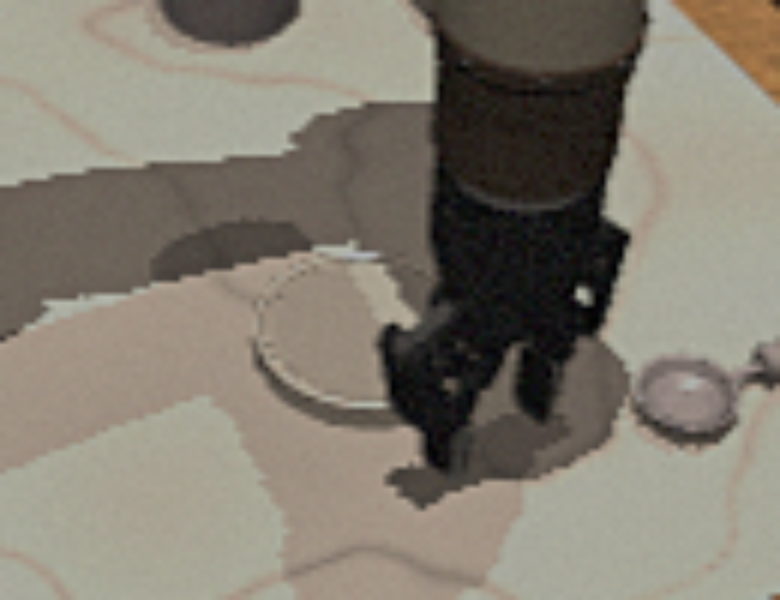

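View pics/w4.png

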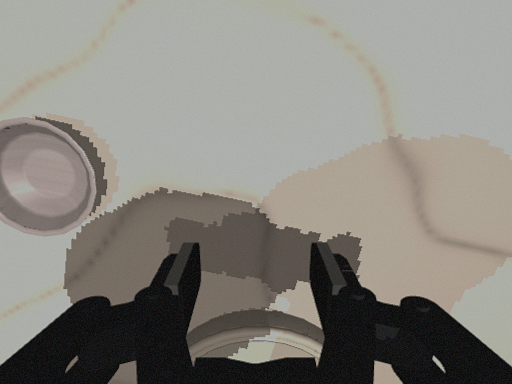

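Request:
jog_arm(increments=[[-0.01, 0, 0, 0], [-0.018, 0, 0, 0], [-0.025, 0, 0, 0], [-0.033, 0, 0, 0], [-0.042, 0, 0, 0], [-0.051, 0, 0, 0], [-0.06, 0, 0, 0], [-0.07, 0, 0, 0], [-0.08, 0, 0, 0], [-0.085, 0, 0, 0]])

```text
clock: 5.68
position: [579.6, -142.2, 41.9]
ee_rot: [0.782, -0.623, 0.002, 0.001]
contact_force: [0.0, -1.0, 0.5]
gripper_width: 51.1
```

Run:
```python
from h import *
s=read_state();print(s['clock'],s['position'],s['contact_force'])
b=get_image('side');a=get_image('wrist');t=get_image('top')
cv2.imwrite('pics/s5.png',cv2.resize(b[130:270,180:350],None,fx=4,fy=4)[:,:,::-1]);cv2.imwrite('pics/w5.png',a[:,:,::-1]);cv2.imwrite('pics/t5.png',t[:,:,::-1])
```

```text
5.675 [ 579.64776329 -142.2387546    41.9130519 ] [ 0.04016005 -0.99023398  0.50514495]
```

View pics/s5.png

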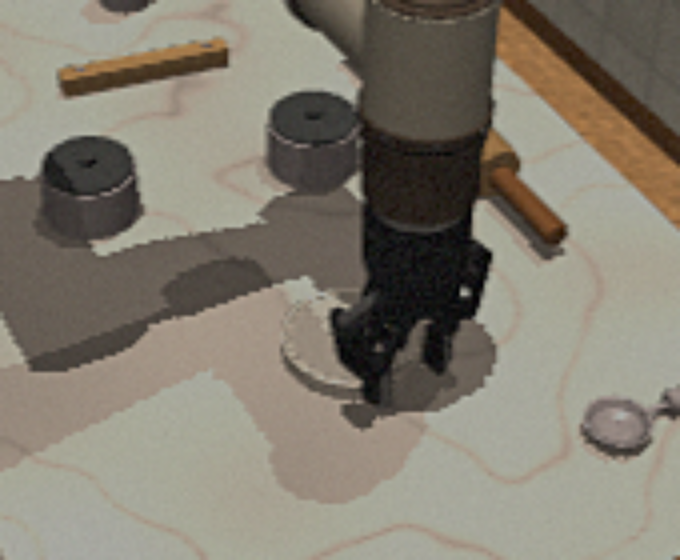

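View pics/w5.png

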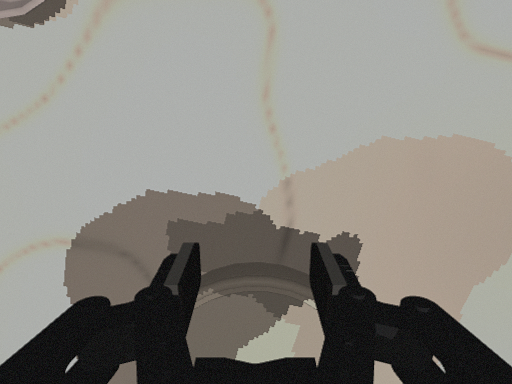

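View pics/t5.png

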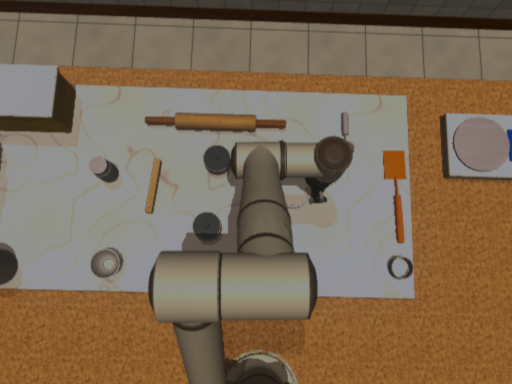

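The tray sits symmetrically between the fingers in the wrist view, with its near rim at col ~258, row ~278. I'll work out its offset from the TCP.

Run:
```python
from h import *
s=read_state();C=cam('wrist',s);Rm=R.from_quat(s['ee_rot']).as_matrix()
im=cv2.imread('pics/w5.png');cv2.imwrite('pics/w5c.png',cv2.resize(im[220:350,180:340],None,fx=4.5,fy=4.5,interpolation=cv2.INTER_CUBIC))
for r in (262,277,290):
  p=back(C,[[258,r]],20 if r==262 else 36.5)[0];print(r,Rm.T@(p-s['position']))
print(Rm[:2,0],np.degrees(np.arctan2(-Rm[1,0],-Rm[0,0])))
```

```text
262 [-6.61079539  1.20773714 21.61618788]
277 [-4.91157828  1.05612996  5.12074971]
290 [-11.61698367   1.0738079    5.10277564]
[ 0.22364894 -0.97466608] 102.92349097400668
```

View pics/w5c.png

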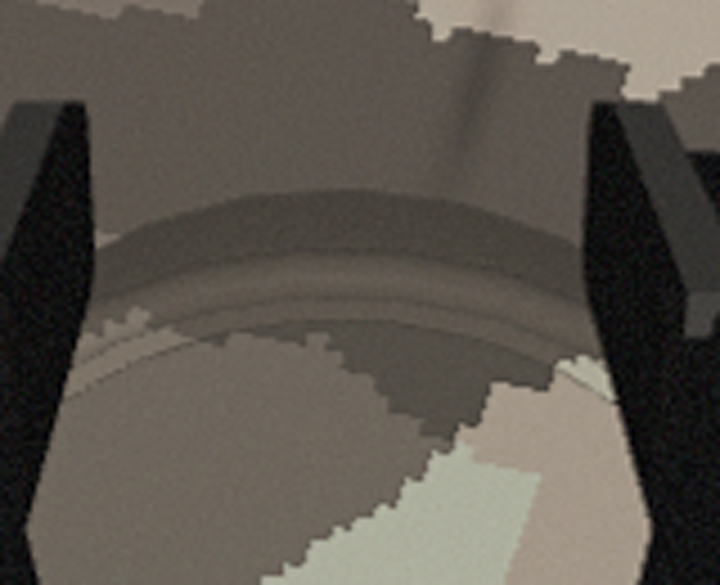

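Request:
jog_arm(increments=[[-0.01, 0, 0, 0], [-0.022, 0, 0, 0], [-0.034, 0, 0, 0], [-0.046, 0, 0, 0], [-0.058, 0, 0, 0], [-0.07, 0, 0, 0], [-0.082, 0, 0, 0], [-0.094, 0, 0, 0], [-0.106, 0, 0, 0], [-0.116, 0, 0, 0]])

```text
clock: 7.08
position: [553.3, -28.6, 41.3]
ee_rot: [0.782, -0.623, 0.001, 0.001]
contact_force: [0.1, -1.7, 0.9]
gripper_width: 51.4
```

Request:
jog_arm(increments=[[-0.008, 0, 0, 0], [-0.014, 0, 0, 0], [-0.018, 0, 0, 0], [-0.018, 0, 0, 0]])

```text
clock: 7.58
position: [549.2, -10.8, 41.2]
ee_rot: [0.782, -0.623, 0.001, 0.001]
contact_force: [0.0, -0.4, 0.7]
gripper_width: 51.3
```

Run:
```python
from h import *
import pickle
s=read_state();C=cam('wrist',s);Rm=R.from_quat(s['ee_rot']).as_matrix();print(s['clock'],s['position'],s['contact_force'])
c=s['position'][:2]-60.5*Rm[:2,0]
O=np.array([546.7,148]);yd=np.array([.1015,.9948]);xd=np.array([.9948,-.1015])
print('tray est',c,(c-O)@xd,(c-O)@yd)
b=get_image('side');a=get_image('wrist')
cv2.imwrite('pics/s6.png',cv2.resize(b[130:270,160:330],None,fx=4,fy=4)[:,:,::-1]);cv2.imwrite('pics/w6.png',a[:,:,::-1])
```

```text
7.575 [549.15244227 -10.81202921  41.20012369] [ 0.01131153 -0.37946012  0.72891114]
tray est [535.60868371  48.15232515] -0.8991024460454669 -100.45423554763086
```

View pics/s6.png

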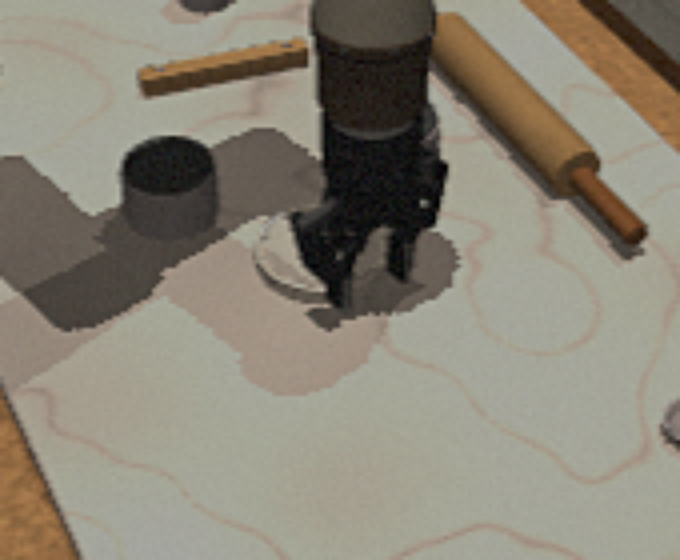

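View pics/w6.png

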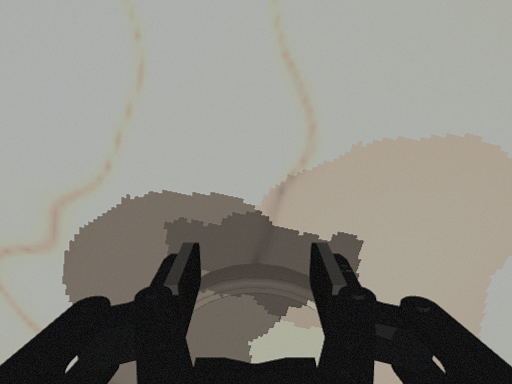

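Request:
jog_arm(increments=[[0.02, 0, 0, 0], [0.03, 0, -0.01, 0], [0.03, 0, -0.06, 2], [0.01, -0.003, -0.12, 6], [-0.03, -0.01, -0.16, 10], [-0.075, -0.018, -0.2, 14], [-0.115, -0.024, -0.24, 18.7], [-0.15, -0.027, -0.259, 18.7], [-0.155, -0.027, -0.259, 18.7], [-0.155, -0.027, -0.259, 18.7]])

```text
clock: 8.93
position: [540.0, 146.3, 299.2]
ee_rot: [-0.671, 0.742, -0.001, -0.001]
contact_force: [-0.3, -0.5, -0.5]
gripper_width: 51.6
```

Run:
```python
from h import *
import pickle
s=read_state();im=get_image('wrist');pickle.dump((s,im),open('w7.pkl','wb'));print(s['clock'],s['position'],s['joint_vel'].max())
cv2.imwrite('pics/w7.png',im[:,:,::-1]);cv2.imwrite('pics/w7c.png',cv2.resize(im[0:210,110:400],None,fx=2.7,fy=2.7,interpolation=cv2.INTER_CUBIC)[:,:,::-1])
```

```text
8.925 [539.98269942 146.3127524  299.22483689] 0.01063703092480458
```

View pics/w7c.png

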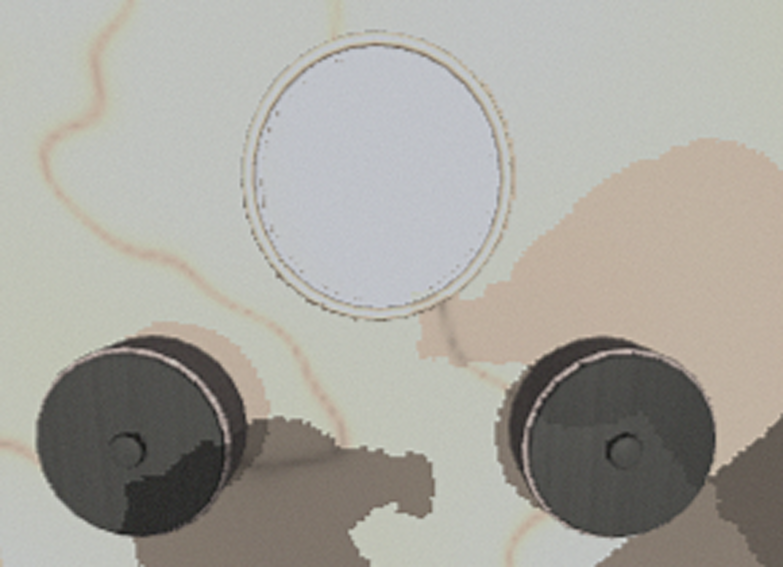

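Crop: lids centred at about (134.5,442) and (619,443), knobs at (127,450) and (626,451). The tray spans x 241–515 and y 31–320.

Run:
```python
from h import *
import pickle
s,im=pickle.load(open('w7.pkl','rb'));C=cam('wrist',s)
f=lambda x,y:[(x+.5)/2.7-.5+110,(y+.5)/2.7-.5]
l=back(C,[f(134.5,442.5),f(619,443)],71)[:,:2];k=back(C,[f(127,450),f(626,451)],78)[:,:2]
t=back(C,[f(378,175.5)],36.5)[0,:2]
for a in(l,k):
  O=a.mean(0);d=a[0]-a[1];L=np.linalg.norm(d);xd=d/L;yd=np.array([-xd[1],xd[0]]);print('O',O,'L',L,'yaw',np.degrees(np.arctan2(yd[1],yd[0])),'tray',t,'dock',(t-O)@xd,(t-O)@yd)
Rm=R.from_quat(s['ee_rot']).as_matrix();print('tool push yaw',np.degrees(np.arctan2(-Rm[1,0],-Rm[0,0])))
out=im[:,:,::-1].copy();
for c,r,z in[(t,54.5,36.5),(l[0],39.3,71),(l[1],39.3,71)]:
  cv2.polylines(out,[np.round(proj(C,circ(c,r,z))*8).astype(int)],True,(0,0,255),1,cv2.LINE_AA,3)
O=l.mean(0);yd=np.array([.1015,.9948]);ln=np.array([np.r_[O+yd*q,20] for q in(-180,60)]);cv2.polylines(out,[np.round(proj(C,ln)*8).astype(int)],False,(0,160,0),1,cv2.LINE_AA,3)
cv2.imwrite('pics/o7.png',cv2.resize(out[0:210,110:400],None,fx=2.7,fy=2.7,interpolation=cv2.INTER_CUBIC))
```

```text
O [546.20806013 147.90560644] L 194.3088240476409 yaw 84.15018570802329 tray [535.42085882  46.00863242] dock -0.34556157745646343 -102.46578753213477
O [546.3550857  149.47784079] L 196.68552776908854 yaw 84.09295462242275 tray [535.42085882  46.00863242] dock -0.2276499641657146 -104.04509874973125
tool push yaw 84.22638193224071
```

View pics/o7.png

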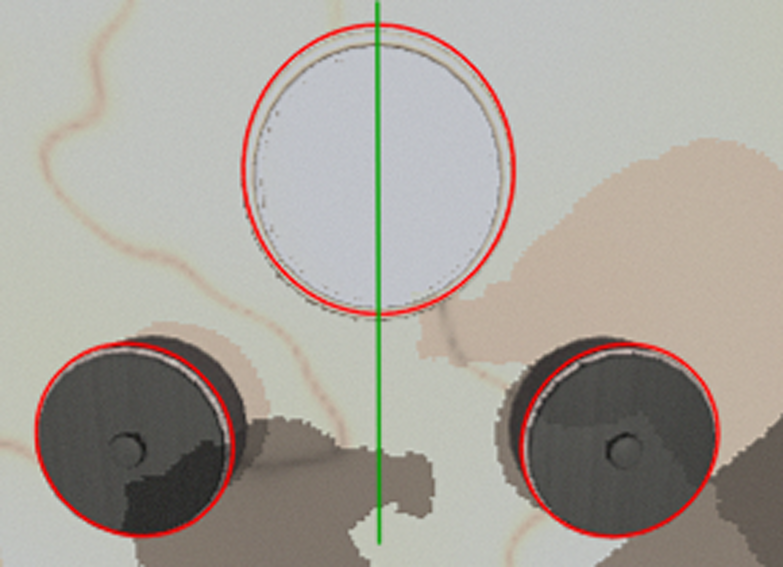

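The tray is centred on the gap line to about 0.3 mm. Going behind it with the tool square to the dock.

Request:
jog_arm(increments=[[0.04, -0.001, 0, 0], [0.095, -0.003, 0.02, 0], [0.15, -0.0045, 0.05, 0], [0.184, -0.0055, 0.1, 0], [0.184, -0.0055, 0.155, 0], [0.184, -0.0055, 0.205, 0], [0.184, -0.0055, 0.235, 0], [0.184, -0.0055, 0.251, 0], [0.184, -0.0055, 0.258, 0], [0.184, -0.0055, 0.258, 0]])

```text
clock: 10.22
position: [526.2, -39.4, 41.1]
ee_rot: [-0.67, 0.742, -0.0, -0.002]
contact_force: [0.9, 0.1, -0.4]
gripper_width: 51.2
```

Run:
```python
from h import *
s=read_state();print(s['clock'],s['position'],s['contact_force'])
Rm=R.from_quat(s['ee_rot']).as_matrix()
O=np.array([546.3,148.3]);yd=np.array([.1025,.9947]);xd=np.array([.9947,-.1025])
p=s['position'][:2]-O;print('TCP dock',p@xd,p@yd,'yaw',np.degrees(np.arctan2(-Rm[1,0],-Rm[0,0])))
a=get_image('wrist');cv2.imwrite('pics/w8.png',a[:,:,::-1])
```

```text
10.225 [526.15760942 -39.38655474  41.09452168] [ 0.9183745   0.05494884 -0.43010112]
TCP dock -0.7977640531624679 -188.75641103180718 yaw 84.12601903429301
```

View pics/w8.png

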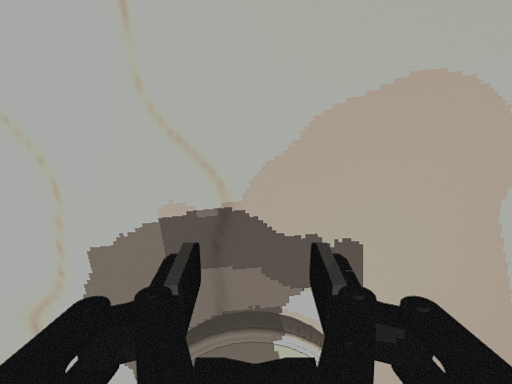

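Request:
jog_arm(increments=[[-0.01, -0.001, 0, 0], [-0.022, -0.001, 0, 0], [-0.032, -0.001, 0, 0], [-0.042, -0.001, 0, 0], [-0.052, -0.001, 0, 0], [-0.062, -0.001, 0, 0], [-0.072, -0.001, 0, 0], [-0.08, -0.001, 0, 0], [-0.085, -0.001, 0, 0], [-0.085, -0.001, 0, 0]])

```text
clock: 11.52
position: [536.4, 45.9, 41.3]
ee_rot: [-0.67, 0.742, -0.001, -0.001]
contact_force: [-0.4, -1.0, -0.2]
gripper_width: 51.5
```

Run:
```python
from h import *
s=read_state();print(s['clock'],s['position'],s['contact_force'])
Rm=R.from_quat(s['ee_rot']).as_matrix()
O=np.array([546.3,148.3]);yd=np.array([.1025,.9947]);xd=np.array([.9947,-.1025])
p=s['position'][:2]-O;print('TCP dock',p@xd,p@yd,'yaw',np.degrees(np.arctan2(-Rm[1,0],-Rm[0,0])))
a=get_image('wrist');cv2.imwrite('pics/w9.png',a[:,:,::-1])
b=get_image('side');cv2.imwrite('pics/s9.png',cv2.resize(b[120:260,160:330],None,fx=4,fy=4,interpolation=cv2.INTER_CUBIC)[:,:,::-1])
b=get_image('top');cv2.imwrite('pics/t9.png',cv2.resize(b[120:260,140:310],None,fx=4,fy=4,interpolation=cv2.INTER_CUBIC)[:,:,::-1])
```

```text
11.525 [536.38432746  45.88811116  41.27201547] [-0.39474438 -1.02379009 -0.24945013]
TCP dock 0.6340991264450078 -102.885462264105 yaw 84.16104311894703
```

View pics/w9.png

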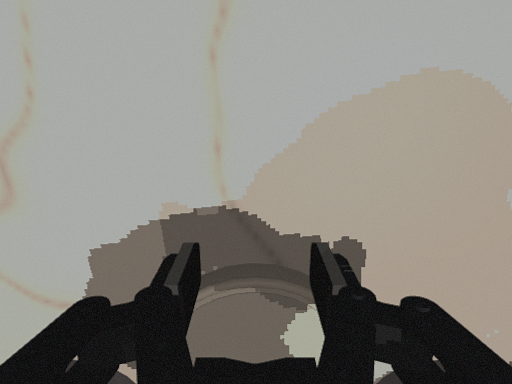

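View pics/s9.png

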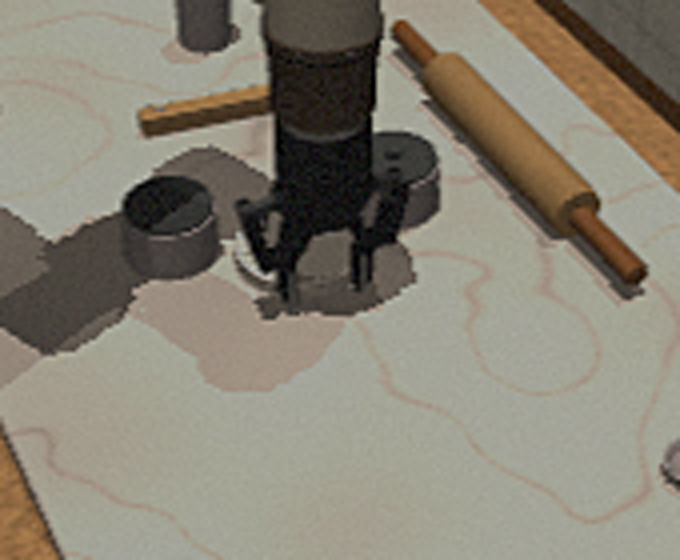

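View pics/t9.png

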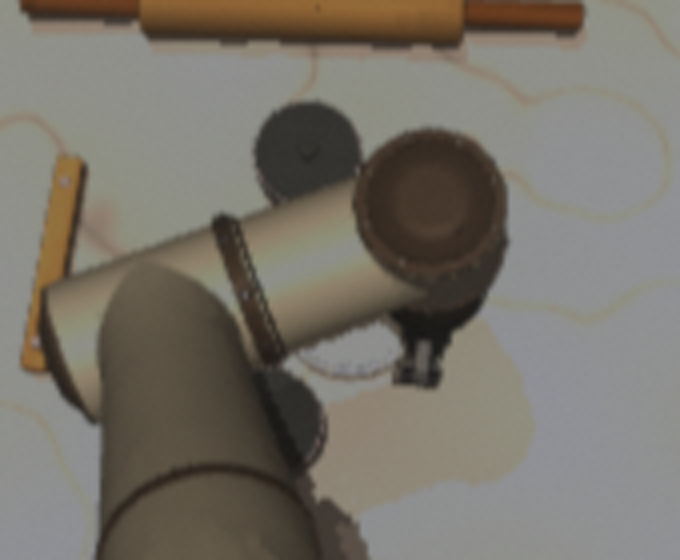

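The tray is entering the gap squarely with low forces. Continuing.

Request:
jog_arm(increments=[[-0.006, 0, 0, 0], [-0.014, 0, 0, 0], [-0.022, 0, 0, 0], [-0.03, 0, 0, 0], [-0.038, 0, 0, 0], [-0.046, 0, 0, 0], [-0.054, 0, 0, 0], [-0.06, 0, 0, 0], [-0.06, 0, 0, 0]])

```text
clock: 12.8
position: [542.7, 105.8, 41.1]
ee_rot: [-0.67, 0.742, -0.001, -0.001]
contact_force: [-0.7, 0.8, 0.7]
gripper_width: 50.9
```

Run:
```python
from h import *
s=read_state();print(s['clock'],s['position'],s['contact_force'])
Rm=R.from_quat(s['ee_rot']).as_matrix()
O=np.array([546.3,148.3]);yd=np.array([.1025,.9947]);xd=np.array([.9947,-.1025])
p=s['position'][:2]-O;print('TCP dock',p@xd,p@yd,'yaw',np.degrees(np.arctan2(-Rm[1,0],-Rm[0,0])))
a=get_image('wrist');cv2.imwrite('pics/w10.png',a[:,:,::-1])
b=get_image('side');cv2.imwrite('pics/s10.png',cv2.resize(b[120:260,160:330],None,fx=4,fy=4,interpolation=cv2.INTER_CUBIC)[:,:,::-1])
```

```text
12.8 [542.65488119 105.78538769  41.07154198] [-0.72199038  0.75980032  0.65174672]
TCP dock 0.7319480769715593 -42.662909544508594 yaw 84.16512555554634
```

View pics/w10.png

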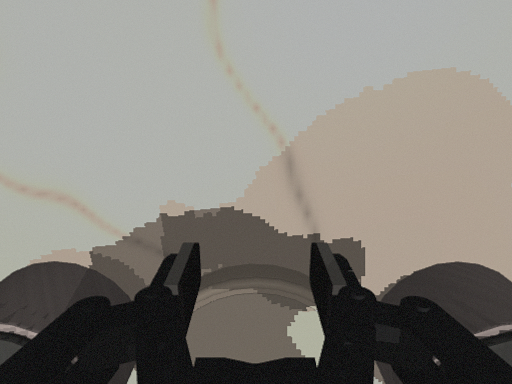

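View pics/s10.png

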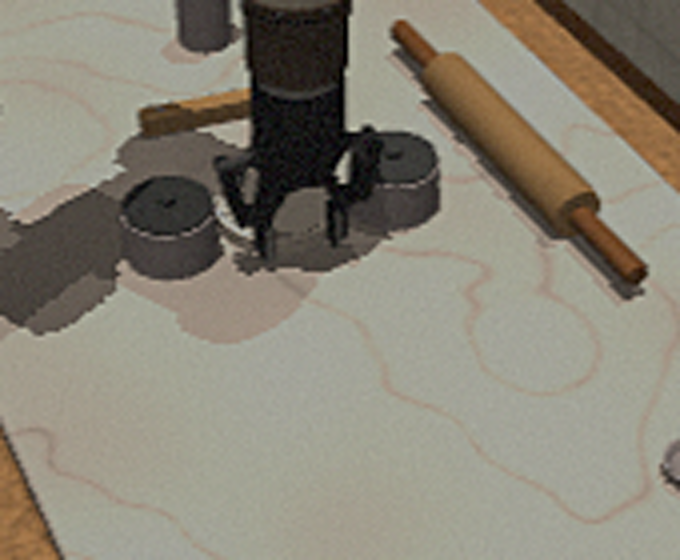

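Pots are symmetric about the fingers (inner edges at cols ~130 and ~385), and the tray is past the narrowest point. Continuing toward the stop.

Request:
jog_arm(increments=[[-0.006, 0, 0, 0], [-0.014, 0, 0, 0], [-0.022, 0, 0, 0], [-0.03, 0, 0, 0], [-0.038, 0, 0, 0], [-0.04, 0, 0, 0]])

```text
clock: 13.65
position: [546.7, 145.8, 40.9]
ee_rot: [-0.67, 0.742, -0.001, -0.001]
contact_force: [-0.8, -1.3, 0.4]
gripper_width: 51.1
```

Request:
jog_arm(increments=[[-0.006, 0, 0, 0], [-0.013, 0, 0, 0], [-0.02, 0, 0, 0], [-0.027, 0, 0, 0], [-0.034, 0, 0, 0], [-0.038, 0, 0, 0], [-0.04, 0, 0, 0], [-0.04, 0, 0, 0]])

```text
clock: 14.65
position: [550.8, 185.8, 40.8]
ee_rot: [-0.67, 0.742, -0.001, -0.001]
contact_force: [0.0, -0.1, 0.8]
gripper_width: 51.5
```

Run:
```python
from h import *
s=read_state();print(s['clock'],s['position'],s['contact_force'])
Rm=R.from_quat(s['ee_rot']).as_matrix()
O=np.array([546.3,148.3]);yd=np.array([.1025,.9947]);xd=np.array([.9947,-.1025])
p=s['position'][:2]-O;print('TCP dock',p@xd,p@yd,'yaw',np.degrees(np.arctan2(-Rm[1,0],-Rm[0,0])))
b=get_image('side');cv2.imwrite('pics/s11.png',cv2.resize(b[100:240,150:320],None,fx=4,fy=4,interpolation=cv2.INTER_CUBIC)[:,:,::-1])
b=get_image('top');cv2.imwrite('pics/t11.png',cv2.resize(b[120:260,100:270],None,fx=4,fy=4,interpolation=cv2.INTER_CUBIC)[:,:,::-1])
```

```text
14.65 [550.81633369 185.84641948  40.77690878] [ 0.01691968 -0.07216759  0.82983907]
TCP dock 0.6438891231088333 37.81034765778076 yaw 84.17826088337864
```

View pics/s11.png

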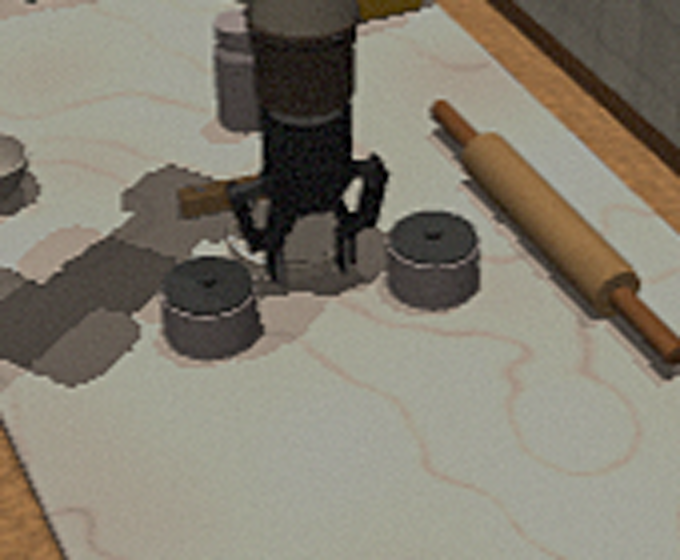

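View pics/t11.png

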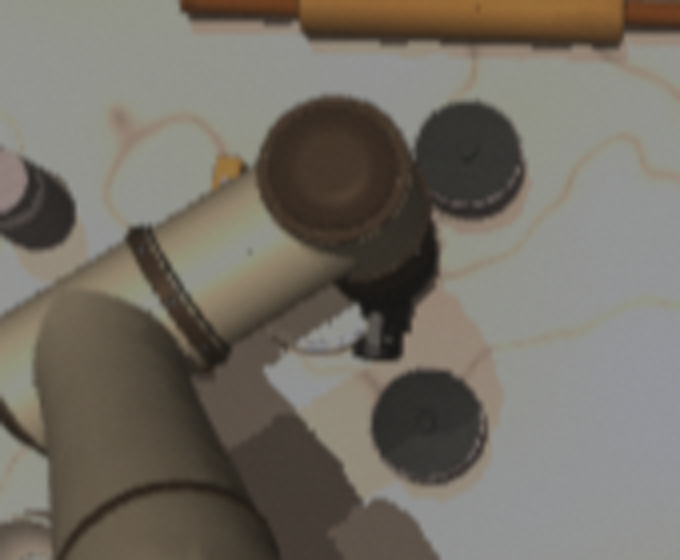

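Request:
jog_arm(increments=[[-0.003, 0, 0, 0], [-0.006, 0, 0, 0], [-0.009, 0, 0, 0], [-0.01, 0, 0, 0], [-0.01, 0, 0, 0]])

```text
clock: 15.38
position: [551.9, 195.9, 40.7]
ee_rot: [-0.67, 0.742, -0.001, -0.001]
contact_force: [0.1, -1.1, 0.4]
gripper_width: 51.4
```

Request:
jog_arm(increments=[[-0.001, 0, 0, 0], [-0.002, 0, 0, 0], [-0.002, 0, 0, 0]])

```text
clock: 15.75
position: [552.1, 198.0, 40.7]
ee_rot: [-0.67, 0.742, -0.001, -0.001]
contact_force: [0.4, -0.4, -0.1]
gripper_width: 51.1
```

Request:
jog_arm(increments=[[-0.001, 0, 0, 0], [-0.0015, 0, 0, 0], [-0.0015, 0, 0, 0]])

```text
clock: 16.12
position: [552.3, 199.5, 40.8]
ee_rot: [-0.67, 0.742, -0.001, -0.001]
contact_force: [-0.0, -0.7, -0.5]
gripper_width: 51.1
```

Request:
jog_arm(increments=[[-0.001, 0, 0, 0], [-0.0015, 0, 0, 0], [-0.0015, 0, 0, 0]])

```text
clock: 16.5
position: [552.1, 200.2, 40.7]
ee_rot: [-0.67, 0.742, -0.001, -0.001]
contact_force: [1.1, -5.4, 0.6]
gripper_width: 51.3
```

Contact with the stop (5.4 N at TCP y 200). Backing off and rising to look.

Request:
jog_arm(increments=[[0.004, 0, 0, 0], [0.012, 0, 0, 0], [0.022, 0, 0, 0], [0.025, 0, -0.005, 0], [0.025, 0, -0.04, 0], [0.025, 0, -0.1, 0], [0.0, 0, -0.16, 0], [-0.05, 0, -0.21, 0], [-0.1, 0, -0.25, 0], [-0.1, 0, -0.25, 0]])

```text
clock: 17.75
position: [563.4, 303.4, 294.0]
ee_rot: [-0.671, 0.741, -0.001, 0.002]
contact_force: [-0.0, -0.4, -0.9]
gripper_width: 51.3
```

Request:
jog_arm(increments=[[0, 0, 0, 0], [0, 0, 0, 0]])

```text
clock: 18.0
position: [563.0, 302.2, 292.9]
ee_rot: [-0.671, 0.742, -0.001, 0.001]
contact_force: [0.1, -0.9, 0.4]
gripper_width: 51.2
```

Run:
```python
from h import *
import pickle
s=read_state();im=get_image('wrist');pickle.dump((s,im),open('w12.pkl','wb'));print(s['clock'],s['position'])
cv2.imwrite('pics/w12.png',im[:,:,::-1]);cv2.imwrite('pics/w12c.png',cv2.resize(im[40:250,110:400],None,fx=2.7,fy=2.7,interpolation=cv2.INTER_CUBIC)[:,:,::-1])
b=get_image('side');cv2.imwrite('pics/s12.png',cv2.resize(b[100:240,150:320],None,fx=4,fy=4,interpolation=cv2.INTER_CUBIC)[:,:,::-1])
```

```text
18.0 [562.96944921 302.22458176 292.86779105]
```

View pics/w12c.png

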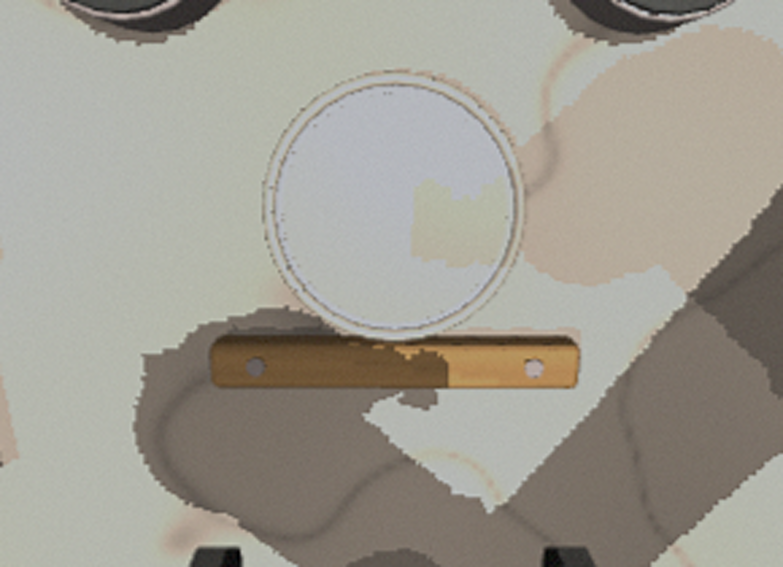

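View pics/s12.png

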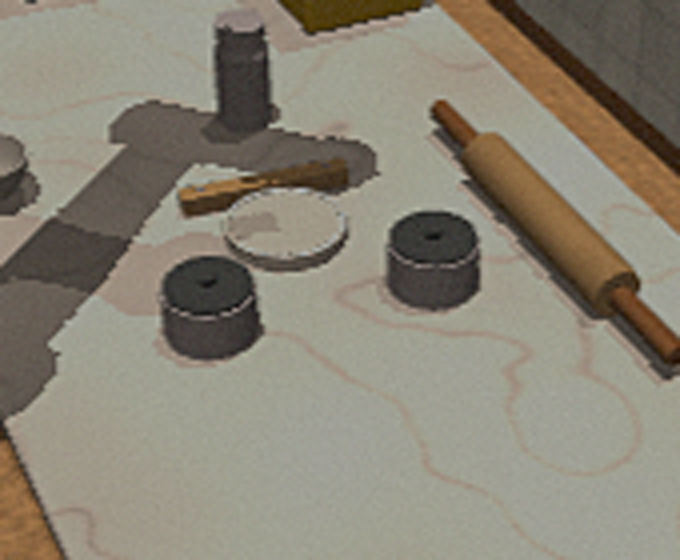

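Run:
```python
from h import *
import pickle
s,im=pickle.load(open('w12.pkl','rb'));C=cam('wrist',s)
cv2.imwrite('pics/w12d.png',cv2.resize(im[150:190,180:330],None,fx=5.3,fy=5.3,interpolation=cv2.INTER_CUBIC)[:,:,::-1])
f=lambda x,y:[(x+.5)/2.7-.5+110,(y+.5)/2.7-.5+40]
t=back(C,[f(393,205)],36.5)[0,:2]
b=back(C,[f(215,335.5),f(578,335.5)],20)[:,:2];q=back(C,[f(215,345),f(578,345)],42)[:,:2]
for e in(b,q):
  d=e[0]-e[1];d/=np.linalg.norm(d);n=np.array([-d[1],d[0]]);print('dist',(e[1]-t)@n)
sc=back(C,[f(256,367),f(534,368)],42)[:,:2];d=sc[0]-sc[1];d/=np.linalg.norm(d);print('lateral',(t-sc.mean(0))@d)
```

```text
dist 58.92351336163484
dist 58.157944211101096
lateral 1.0823480484653767
```

View pics/w12d.png

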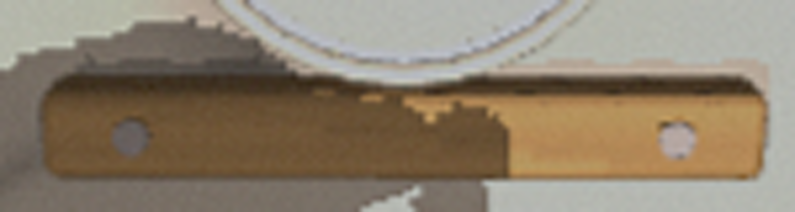

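The tray reads centred, about 1 mm lateral. The "distance" estimate is 58 mm against the nominal 55, which is ambiguous, so I'll look straight down on the contact line before handing in.

Request:
jog_arm(increments=[[-0.03, 0, 0.01, 0], [-0.07, 0, 0.04, 0], [-0.087, 0.001, 0.08, 0], [-0.087, 0.001, 0.1, 0], [-0.087, 0.001, 0.1, 0], [-0.087, 0.001, 0.1, 0]])

```text
clock: 18.85
position: [571.6, 389.0, 193.5]
ee_rot: [-0.671, 0.742, -0.001, 0.001]
contact_force: [0.1, 0.8, 0.6]
gripper_width: 51.3
```

Run:
```python
from h import *
import pickle
s=read_state();im=get_image('wrist');pickle.dump((s,im),open('w13.pkl','wb'));print(s['clock'],s['position'])
C=cam('wrist',s);print(proj(C,[[563.2,312.4,36],[563.2,312.4,20]]))
cv2.imwrite('pics/w13.png',im[:,:,::-1]);cv2.imwrite('pics/w13c.png',cv2.resize(im[30:140,150:350],None,fx=4,fy=4,interpolation=cv2.INTER_CUBIC)[:,:,::-1])
```

```text
18.85 [571.60983135 388.97767968 193.48294382]
[[256.47712461  85.82555295]
 [256.46061412  85.89515176]]
```

View pics/w13c.png

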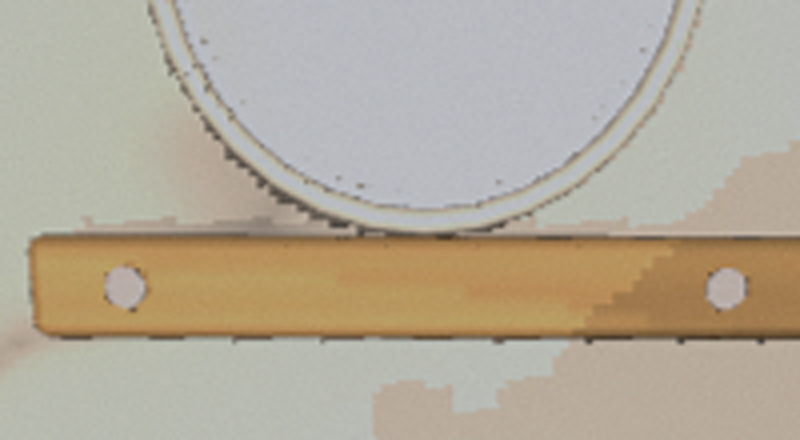

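Seen straight down, the tray rim meets the strip face with no visible gap and is centred between the screws within about 1 mm. One last overall look, then hand in.

Run:
```python
from h import *
b=get_image('side');cv2.imwrite('pics/s13.png',b[:,:,::-1])
a=cv2.imread('pics/side0.png');d=cv2.absdiff(a,b[:,:,::-1]).max(2)
for n,(x0,x1,y0,y1) in dict(spat=(270,380,260,320),spoon=(322,372,218,248),cutter=(230,265,302,340),pin=(255,325,122,195)).items(): print(n,d[y0:y1,x0:x1].mean())
```

```text
spat 5.1456060606060605
spoon 4.554
cutter 4.5360902255639095
pin 4.8230919765166345
```

View pics/s13.png

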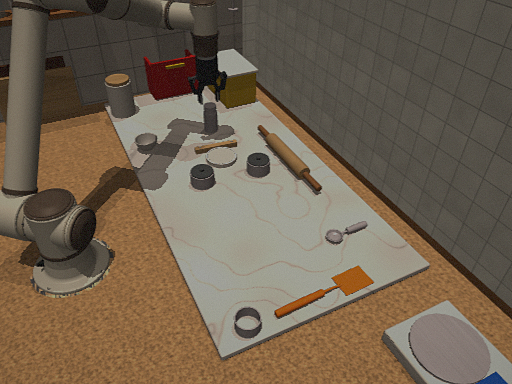

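```bash
python3 -c "
from bench import *
s=read_state();print(s['clock'],s['contact_force'],abs(s['joint_vel']).max());print(job_done())"
```

```text
18.95 [0.6598214  0.03631973 0.41564141] 0.007100017763646299
the job is handed in; nothing more can be done
None
```

I pushed the tray through the gap between the pots and up against the stop strip, then handed the job in at about 19 s. I used two half-open fingertips as a cradle. The first push brought the tray onto the gap line, and a second one straight along it took the tray through.

**Forces:** the wrist read about 1–2 N at the end of each move. It rose to 5.4 N when the tray met the strip.

**Last checks:**
- From straight above, the tray rim meets the strip with no visible gap, and the tray is centred on the strip to about 1 mm.
- The side view shows the spatula, spoon, cutter and rolling pin unchanged within image noise. The shaker, ramekin and pots look unmoved by eye only.
- The arm was still and clear of everything at hand-in.

**Disagreement:** one oblique estimate put the tray centre 58–59 mm from the strip face instead of 55 mm. I trusted the straight-down view and the contact force over it. The wrist camera also measured the pots 194–197 mm apart instead of 198 mm, so its scale error is of a similar size.

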